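# Level the rest collar of a pour-over coffee stand

### The arm

A 7-joint arm with a two-finger parallel gripper is mounted at the origin on the work surface; the furniture and walls round the work are solid. World frame = base frame: x ahead of the robot, y to its left, z up, the work surface at z = 0. Lengths are in m, angles in rad, forces in N, time in s.
With the tool pointing down it reaches from about 0.4 to 0.85 m from the base axis. Payload 10.4 kg.
Tool frame: the origin (TCP) lies midway between the tips of the shut fingers; the grasp point (between the pads) lies 19 mm behind it; z points along the fingers, y is the line along which they close (so a half turn about z gives the same grasp; the last joint's range is limited). The gripper opens to 85 mm and grips with 20 to 120 N. Pads are 22 mm wide; open, the fingers measure 114 mm over their backs; the gripper's body (76 mm by 85 mm) begins 54 mm behind the grasp point. The pads swing forward as they close: fully open they stand 13 mm farther back than shut.
Start: joints at [-1.147, 0.332, -0.065, 1.46, 0.022, 1.35, -0.088], TCP at [0.27, 0.564, 0.231] pointing down, gripper open.
Joint ranges: [-2.6, 2.6], [-0.5, 2.12], [-1.47, 1.34], [0.16, 2.42], [-1.27, 4.41], [0.06, 2.06], [-2.6, 2.6]. Speed limits (rad/s): [2.22, 2.22, 2.79, 2.79, 3.14, 3.14, 3.14].

### API

Orientations are given as a unit quaternion [x, y, z, w].
In Python, from workcell import get_obs, camera, camera_params, hand_in gives the robot as it stands.
- The arm moves only by the tool carry_out, never from a script. Its argument "commands" is a list that holds one entry, the list of rows, each a list of 6 numbers: the shift along the tool's x, y, z in units of 40 mm (1.0 is 40 mm), then the turn, a rotation vector about the tool's x, y, z in units of 6 degrees (1.0 is 6 degrees). In form: [[[x, y, z, ax, ay, az], ...]]. A call has 1 to 20 rows; each row shifts and turns the commanded pose from where the row before left it, along the tool's axes as they then stand; what a row does not reach is not made up. A row lasts 1/12 s, in which the tool goes at most 41.7 mm and 7.16 degrees, less where a joint would pass 70% of its speed; a pose out of reach is approached as far as the arm can. A call is refused whole if a number of a shift passes 1 or a number of a turn 1, either way. A call with a gripper value outside its range is refused whole. "hand" is the closure, from -1 (fully open) to 1 (shut), set as the call begins (left out, the last holds). The fingers move at their own pace and stop on an object; "force" is the grip in N (left out, the last holds). Time passes only in rows, so rows that do not move let the fingers close. It gives the time, the measured TCP pose, the force, the opening and the grip force at its end, in the units of the state.
- get_obs(): the state, without advancing time (a new reading comes with each control period).
- camera(name): name is "scene" or "top" or "wrist"; returns the picture (400x640x3 uint8, red, green, blue); there is no depth.
- camera_params(name): a dict with "mtx" (3x3 intrinsics, pixels), "R" (3x3) and "t" (3): a world point X has camera coordinates R X + t. Camera axes: x right, y down, z forward; pixel columns grow to the right and rows downward; lengths in m; the calibration is good to about 2 mm. A picture is of the moment at which its call begins: read the wrist's pose just before it. camera_params takes no time and is no camera call; for the wrist camera it gives the pose at the moment of the call.
- hand_in(): hands the job in; it is judged then, once.
The state is a dict: "clock": time; "joint_pos": joint angles; "joint_velocities": joint speeds; "tau": joint torques, N m; "position": TCP position; "ee_rot": TCP orientation; "ft_force": force on the tool from outside, world axes, zero at the start; "torque": the same for the moment, N m; "grip_width": opening from 0.0 (shut) to 1.0 (fully open); "grasp_force": force on a finger pad.
Only numpy, scipy, OpenCV 4.12 (cv2) and the standard library are available. Lean on these libraries where they do the work, as an engineer would, in place of code of your own. Each camera call takes 0.05 s, during which the arm holds its last target. There are 200 camera calls.

### The job

The bridge of the pour-over coffee stand will lie on two collars. Turn the brass knurled collar up its threaded column until it is level with the fixed black collar on the other column, then let go of it; the mug on the stand stays where it is, upright, and the black collar is not to be pushed about.

Things in the scene. Friction and masses are not known exactly. Their poses are not given: they have to be found in the camera images.
- brass_collar: Brass-coloured knurled collar, 50 mm across, 24 mm high, on either of the stand's two threaded columns. Origin: centre of its underside, z up. Quick right-hand thread: turned anticlockwise seen from above it rises 14 mm per rad; let the hand rise with it. Starts 9 to 20 mm too low, at the lower stop: 0.6 to 1.5 rad in one grasp. Turns at about 0.12 N m, stays where left; upper stop 24 mm up.
- column_top (a point): Centre of the top end of the brass collar's upright steel column (20 mm thick, 23 mm over the threads), which runs through the collar and does not move. At the start it stands 52 mm above the collar's underside: grip the collar from above across its diameter, the column's end between the fingers.
- black_collar: Smooth black collar, 50 mm across, 24 mm high, pinned to the other column 180 mm from the brass one; it cannot move. Origin: centre of its underside, z up. It gives the wanted height: undersides (and tops) of the two collars are to be level. Its column ends 39 mm above its underside.
- mug: White mug with dark stripes, 86 mm across (120 mm over the handle), 90 mm high, loose on the stand's wooden base (18 mm thick) midway between the columns; its rim is about 108 mm above the worktop, some 45 mm below the collars. Origin: centre of its underside, z up.
There are look-alikes about, which are no part of the job. What is shaped like the mug but purple is not meant.

How it is judged:
By the outcome, as a careful person would: the job done as asked, in the order asked, and still so for the second after the job is handed in, with the robot touching nothing.
It also fails if it takes over 32 s, if anything falls off the work surface, if the arm or the gripper's body presses on something with over 40 N, if the wrist force passes 120 N, or if a joint passes its speed limit or range.

## Working session

There is one attempt and no reset: what is moved stays moved. The work goes in short steps, Python scripts to look and compute and a tool call to move; the robot and the scene stay as the last step left them, time stands still between calls to the robot, and variables do not carry over. Pictures are saved under pics/ and viewed, at most 10 in all, crops included, and the job is handed in when it is done.

Besides the shell and the picture viewer there is one more tool, called after "Call:" by a JSON object that holds its "api" and its "payload", one argument or row to a line. carry_out: Moves the arm, as the interface text tells. Its arguments: {"type":"object","properties":{"commands":{"type":"array"},"hand":{"type":"number"},"force":{"type":"number"}},"required":["commands"]}

```bash
mkdir -p pics; python3 - <<'E'
from workcell import *
import cv2,numpy as np
o=get_obs();print(o)
a=[camera(n) for n in("scene","top")]
for n,i in zip(("scene","top"),a):
    cv2.imwrite(f"pics/{n}0.png",i[...,::-1]); p=camera_params(n);print(n,p)
E
```

```text
{'clock': 0.0, 'joint_pos': array([-1.14659562,  0.33286056, -0.0647228 ,  1.46098596,  0.02162635,
        1.34992089, -0.0885003 ]), 'joint_velocities': array([ 0.00089198, -0.00191634, -0.00050002,  0.00079392,  0.00259889,
       -0.00209943,  0.00103175]), 'tau': array([-3.87831396e-04, -6.25460243e+01,  4.87553969e-02, -3.91580164e+01,
        1.61679491e-02,  1.03351712e-02, -1.35237536e-05]), 'position': array([0.26987986, 0.56328214, 0.23050176]), 'ee_rot': array([ 2.21522810e-01,  9.75154910e-01, -7.29290993e-04, -1.19649732e-04]), 'ft_force': array([ 0.0956676 ,  0.35444336, -0.68877116]), 'torque': array([-0.00596583, -0.0054513 , -0.01259854]), 'grasp_force': 0.0, 'grip_width': 1.0020286305914907}
scene {'mtx': array([[489.14209549,   0.        , 317.89214492],
       [  0.        , 489.14209549, 198.60310922],
       [  0.        ,   0.        ,   1.        ]]), 'R': array([[-0.43874226, -0.89859381, -0.00586399],
       [-0.49874078,  0.24893022, -0.83023574],
       [ 0.74750442, -0.36133489, -0.55738159]]), 't': array([0.24965879, 0.36309287, 0.61058286])}
top {'mtx': array([[398.23159704,   0.        , 315.30204141],
       [  0.        , 398.23159704, 200.23035912],
       [  0.        ,   0.        ,   1.        ]]), 'R': array([[ 0.05783853, -0.99832424,  0.00184864],
       [-0.97823168, -0.05704392, -0.19952137],
       [ 0.19929248,  0.00973163, -0.97989173]]), 't': array([0.01520717, 0.53628578, 0.88271847])}
```

View pics/scene0.png

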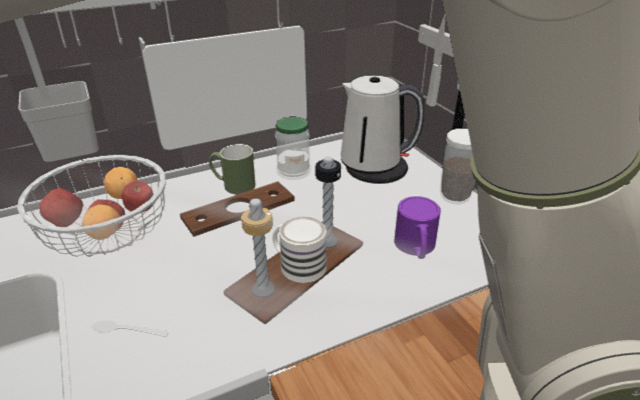

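View pics/top0.png

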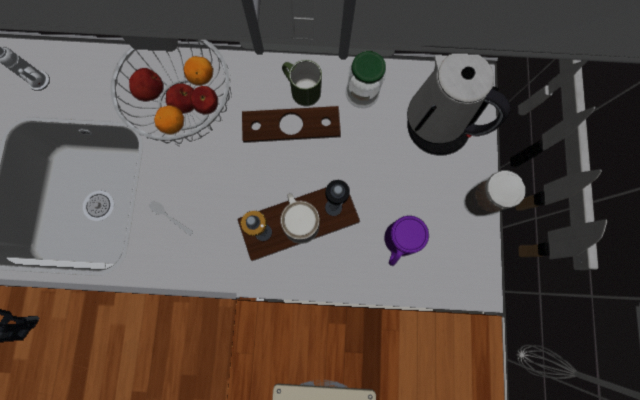

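Scene view: the brass collar is at (257,220) on the front-left column, the black collar at (328,170), and the striped white mug at (303,250) between them. In the top view they are at (254,223), (337,192) and (300,220). The look-alikes are the purple mug (417,225) and the green mug (238,168). The white striped mug on the stand fits the description. I'll confirm with one enlarged crop and triangulate.

```bash
cat > h.py <<'E'
from workcell import *
import cv2,numpy as np
def P(n):
    p=camera_params(n);return p["mtx"],p["R"],p["t"]
def tri(a,b,pa,pb):
    Ma,Mb=[m@np.c_[R,t] for m,R,t in(pa,pb)]
    X=cv2.triangulatePoints(Ma,Mb,np.float64(a),np.float64(b));X=(X[:3]/X[3]).ravel()
    return X
def proj(X,p):
    m,R,t=p;u=m@(R@np.array(X)+t);return u[:2]/u[2]
E
python3 - <<'E'
from h import *
s=cv2.imread("pics/scene0.png");t=cv2.imread("pics/top0.png")
c1=cv2.resize(s[145:310,215:375],None,fx=2.4,fy=2.4,interpolation=cv2.INTER_CUBIC)
c2=cv2.resize(t[170:260,230:370],None,fx=2.8,fy=2.8,interpolation=cv2.INTER_CUBIC)
c2=cv2.copyMakeBorder(c2,0,c1.shape[0]-c2.shape[0],0,0,0)
cv2.imwrite("pics/crop.png",np.hstack([c1,c2]))
def blob(i,lo,hi,x0,y0,x1,y1):
    m=np.zeros(i.shape[:2],np.uint8);h=cv2.cvtColor(i,cv2.COLOR_BGR2HSV)
    m[y0:y1,x0:x1]=cv2.inRange(h,lo,hi)[y0:y1,x0:x1]
    n,_,st,c=cv2.connectedComponentsWithStats(m);k=1+np.argmax(st[1:,4]);print(st[k],c[k]);x,y,w,hh,_=st[k];return (x+w/2,y+hh/2)
br=((12,90,90),(28,255,255));bk=((0,0,0),(180,255,50))
p=P("scene"),P("top")
b=blob(s,*br,235,195,280,245),blob(t,*br,235,200,275,245)
k=blob(s,*bk,305,150,350,190),blob(t,*bk,320,175,360,207)
B=tri(*b,*p);K=tri(*k,*p);print(B,K,np.linalg.norm((B-K)[:2]))
E
```

```text
[241 216  30  20 322] [253.49689441 226.87267081]
[241 211  25  24 295] [252.61694915 222.35254237]
[316 161  24  22 311] [327.21864952 173.26366559]
[320 180  30  27 500] [334.894 194.796]
[0.45717363 0.16791248 0.15909877] [0.52276907 0.00313402 0.18331754] 0.17735473375930488
```

View pics/crop.png

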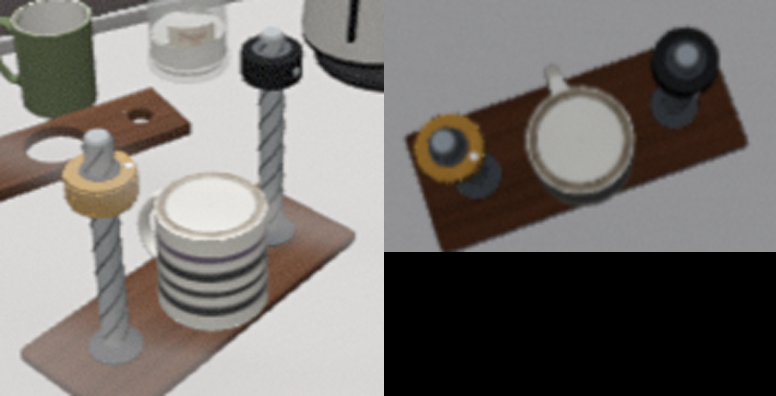

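The crop confirms it: the knurled brass collar is on the left column, the smooth black one on the right, with the striped mug between. Next I go above the brass column.

Call:
{"api": "carry_out", "payload": {
  "commands": [
    [[-0.6, -0.5, -0.1, 0, 0, 0], [-0.6, -0.5, -0.1, 0, 0, 0], [-0.6, -0.5, -0.1, 0, 0, 0], [-0.6, -0.5, -0.1, 0, 0, 0], [-0.6, -0.5, -0.1, 0, 0, 0], [-0.6, -0.5, -0.1, 0, 0, 0], [-0.6, -0.5, -0.1, 0, 0, 0], [-0.6, -0.5, -0.1, 0, 0, 0], [-0.6, -0.5, -0.1, 0, 0, 0], [-0.6, -0.5, -0.1, 0, 0, 0], [-0.6, -0.5, -0.1, 0, 0, 0], [-0.6, -0.5, -0.1, 0, 0, 0], [-0.6, -0.5, -0.1, 0, 0, 0], [-0.6, -0.5, -0.1, 0, 0, 0], [0, 0, 0, 0, 0, 0], [0, 0, 0, 0, 0, 0]]
  ],
  "hand": -1
}}

```text
clock: 1.43
position: [0.4526, 0.1644, 0.2874]
ee_rot: [0.223, 0.975, 0.0, 0.0]
ft_force: [-0.6, 1.0, -0.4]
grip_width: 1.002
grasp_force: 0.0
```

```bash
python3 - <<'E'
from h import *
o=get_obs();print(o["clock"],o["position"],o["ee_rot"],o["joint_pos"])
p=P("wrist");print(p[0],-p[1].T@p[2],p[1])
cv2.imwrite("pics/w1.png",camera("wrist")[...,::-1])
E
```

```text
1.4333 [0.45261797 0.16442125 0.28735025] [2.23325456e-01 9.74743930e-01 1.09193092e-04 2.28747495e-05] [-0.70159512 -0.02395172  0.25515918  1.74982417  0.00597497  1.41477602
  0.67291338]
[[358.25027066   0.         316.88023333]
 [  0.         358.25027066 197.50279894]
 [  0.           0.           1.        ]] [0.385031   0.19655122 0.42996196] [[ 4.35087804e-01  9.00387670e-01  8.04401563e-04]
 [ 8.61365717e-01 -4.16491338e-01  2.90833401e-01]
 [ 2.62197834e-01 -1.25845182e-01 -9.56773372e-01]]
```

View pics/w1.png

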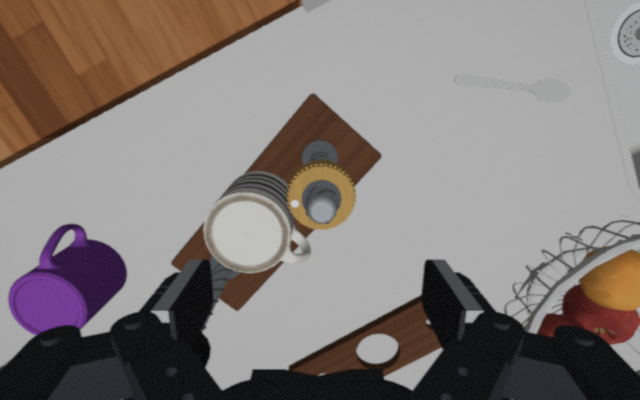

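The wrist view shows the brass ring at (321,197) with its column top at (322,208). Black is hidden behind the left finger near (190,350). For the height difference I'll take an oblique wrist view that is symmetric about both collars.

Call:
{"api": "carry_out", "payload": {
  "commands": [
    [[0, 0, 0, 0, 0, -1], [0, 0, 0, 0, 0, -1], [0, 0, 0, 0, 0, -1], [0, 0, 0, 0, 0, -1], [0, 0, 0, 0, 0, -1], [0, 0, 0, 0, 0, -1], [0, 0, 0, 0, 0, -1], [0, 0, 0, 0, 0, -1], [0.65, -0.72, 0, 0, 0, 0], [0.65, -0.72, 0, 0, 0, 0], [0.65, -0.72, 0, 0, 0, 0], [0, 0, 0, 0, -1, 0], [0, 0, 0, 0, -1, 0], [0, 0, 0, 0, -1, 0], [0, 0, 0, 0, -1, 0], [0, 0, 0, 0, -1, 0], [0, 0, 0, 0, 0, 0], [0, 0, 0, 0, 0, 0], [0, 0, 0, 0, 0, 0]]
  ]
}}

```text
clock: 3.07
position: [0.41, 0.0583, 0.2897]
ee_rot: [-0.193, 0.962, 0.043, 0.19]
ft_force: [-0.5, -0.4, 0.6]
grip_width: 1.0
grasp_force: 0.0
```

```bash
python3 - <<'E'
from h import *
o=get_obs();print(o["clock"],o["position"],o["ee_rot"],o["joint_pos"])
p=P("wrist");np.savez("w2.npz",m=p[0],R=p[1],t=p[2]);print(-p[1].T@p[2],p[1][2])
cv2.imwrite("pics/w2.png",camera("wrist")[...,::-1])
E
```

```text
3.0667 [0.40999164 0.05834548 0.28972342] [-0.19308893  0.96164275  0.04338565  0.18994095] [-0.34680115 -0.48232799  0.11943863  2.14744006 -0.02025174  1.08820289
  1.74292147]
[0.2961939  0.00980333 0.39329263] [ 0.58175477  0.2530375  -0.77300286]
```

View pics/w2.png

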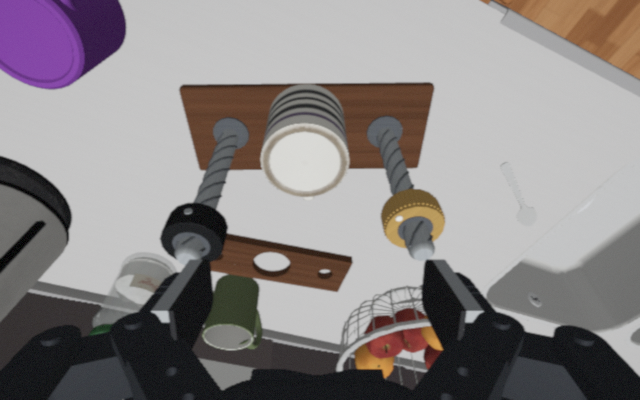

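Both collars are visible here (the view is turned: image top is the near side): black at (194,230), brass at (413,218), flange discs at (230,132) and (388,131). I'll triangulate the collar centres from w1, w2, scene and top.

```bash
cat > m.py <<'E'
from h import *
def box(i,kind,x0,y0,x1,y1):
    c=i[y0:y1,x0:x1];h=cv2.cvtColor(c,cv2.COLOR_BGR2HSV)
    m=cv2.inRange(h,(9,70,40),(30,255,255)) if kind=="br" else cv2.inRange(h,(0,0,0),(180,255,62))
    n,l,st,_=cv2.connectedComponentsWithStats(m);k=1+np.argmax(st[1:,4])
    pts=cv2.convexHull(cv2.findNonZero(np.uint8(l==k)))
    x,y,w,hh,_=st[k];return np.array([x0+x,y0+y,x0+x+w-1,y0+y+hh-1])
E
python3 - <<'E'
from m import *
s,t,w1,w2=[cv2.imread(f"pics/{n}.png") for n in("scene0","top0","w1","w2")]
for n,i,k,r in (("s",s,"br",(238,200,276,240)),("s",s,"bk",(310,152,346,190)),("t",t,"br",(237,205,272,240)),("t",t,"bk",(320,174,356,206)),("w1",w1,"br",(280,155,365,235)),("w2",w2,"br",(375,180,452,255)),("w2",w2,"bk",(150,195,235,268))):
    print(n,k,box(i,k,*r))
f=lambda i,x0,y0,x1,y1:cv2.resize(i[y0:y1,x0:x1],(400,300),interpolation=cv2.INTER_NEAREST)
cv2.imwrite("pics/mont.png",np.vstack([np.hstack([f(s,233,198,285,237),f(s,302,150,354,189)]),np.hstack([f(w2,148,195,240,264),f(w2,370,185,462,254)])]))
E
```

```text
s br [241 210 271 235]
s bk [316 161 340 182]
t br [238 207 271 239]
t bk [320 180 352 205]
w1 br [280 155 364 234]
w2 br [382 188 444 247]
w2 bk [161 203 234 267]
```

View pics/mont.png

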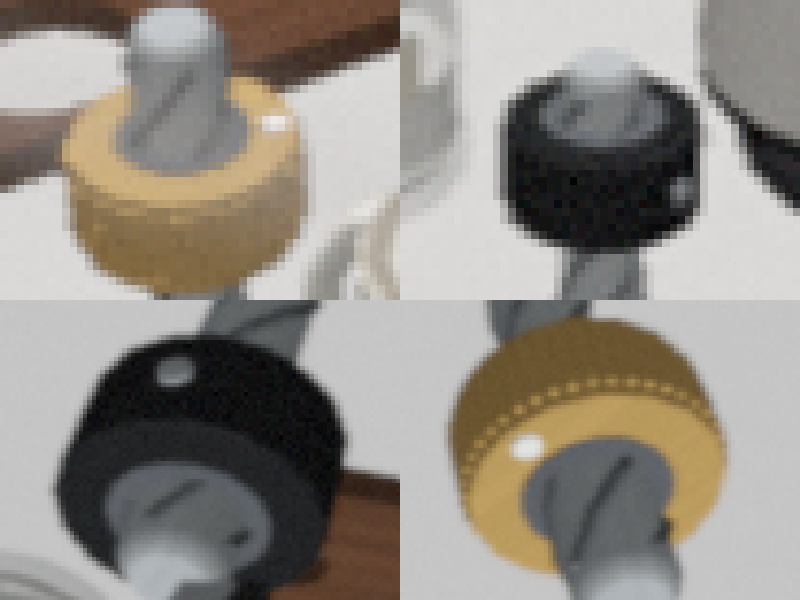

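The montage gives refined edges. Scene: brass x 241–273, y 208–236; black x 315–341, y 159.5–182.5. w2: brass x 381.5–445, y 189.6–248; black x 161–227, y 203.7–262.

```bash
python3 - <<'E'
from h import *
d=np.load("w2.npz");W=d["m"],d["R"],d["t"];S=P("scene");T=P("top")
B=tri((256.4,221.5),(412.8,218.4),S,W);K=tri((327.5,170.5),(193.7,232.2),S,W)
print(B,K,np.linalg.norm((B-K)[:2]),"rise",K[2]-B[2])
# check: hulls of the two rim circles at these centres, bounding boxes
a=np.linspace(0,2*np.pi,180)
for n,C in(("B",B),("K",K)):
    X=np.vstack([np.c_[25e-3*np.cos(a),25e-3*np.sin(a),0*a+h]+C for h in(-.012,.012)])
    for v,p in(("S",S),("W2",W),("T",T)):
        q=np.array([proj(x,p) for x in X]);print(n,v,q.min(0).round(1),q.max(0).round(1))
    # column top given the stated 52/39 mm above underside
    c=C+[0,0,.040 if n=="B" else .027];print("top",proj(c,S).round(1),proj(c,W).round(1))
E
```

```text
[0.45360023 0.16658869 0.17026437] [ 0.52721913 -0.00055288  0.18289089] 0.18263638655823947 rise 0.01262651450557048
B S [240.1 206.5] [272.2 236.8]
B W2 [381.  185.8] [447.1 248.5]
B T [240.5 211.3] [266.9 237.4]
top [254.4 201. ] [424.1 253.4]
K S [313.9 158.2] [341.2 183.2]
K W2 [157.1 199.6] [227.2 263.6]
K T [325.8 179. ] [351.1 205.6]
top [327.6 157.7] [184.7 257.4]
```

Brass centre ≈ (0.4545, 0.1665, 0.169), black is about 12.7 mm higher, so the turn needed is about 0.91 rad. I go back above the brass column, untilted.

Call:
{"api": "carry_out", "payload": {
  "commands": [
    [[0, 0, 0, 0, 1, 0], [0, 0, 0, 0, 1, 0], [0, 0, 0, 0, 1, 0], [0, 0, 0, 0, 1, 0], [0, 0, 0, 0, 1, 0], [-0.68, 0.7, 0, 0, 0, 0], [-0.68, 0.7, 0, 0, 0, 0], [-0.68, 0.7, 0, 0, 0, 0], [0, 0, 0, 0, 0, 1], [0, 0, 0, 0, 0, 1], [0, 0, 0, 0, 0, 1], [0, 0, 0, 0, 0, 1], [0, 0, 0, 0, 0, 1], [0, 0, 0, 0, 0, 1], [0, 0, 0, 0, 0, 1], [0, 0, 0, 0, 0, 1], [0, 0, 0, 0, 0, 0], [0, 0, 0, 0, 0, 0]]
  ]
}}

```text
clock: 4.62
position: [0.4517, 0.1682, 0.2797]
ee_rot: [0.215, 0.974, -0.034, -0.056]
ft_force: [0.2, 0.1, -0.4]
grip_width: 1.0
grasp_force: 0.0
```

```bash
cat > g.py <<'E'
from h import *
from scipy.spatial.transform import Rotation as Ro
def to(X):
    o=get_obs();r=Ro.from_quat(o["ee_rot"]);R=r.as_matrix()
    print(o["clock"],o["position"].round(4),"tilt",np.degrees(R[:2,2]).round(2),"yawY",np.degrees(np.arctan2(R[1,1],R[0,1])).round(1),"units",(R.T@(np.array(X)-o["position"])/.04).round(2),"F",o["ft_force"].round(1),"T",o["torque"].round(2),"g",o["grip_width"],o["grasp_force"],"j7",o["joint_pos"][6].round(2))
E
python3 - <<'E'
from g import *
to([.4545,.1665,.149])
p=P("wrist");i=camera("wrist")[...,::-1].copy();cv2.imwrite("pics/w3.png",i)
h=cv2.cvtColor(i[140:250,270:375],cv2.COLOR_BGR2HSV);m=cv2.inRange(h,(18,110,60),(28,255,255))
n,l,st,_=cv2.connectedComponentsWithStats(m);k=1+np.argmax(st[1:,4]);x,y,w,hh,a=st[k];print(270+x,140+y,w,hh,a)
u=(270+x+w/2-.5,140+y+hh/2-.5);v=p[1].T@np.linalg.solve(p[0],[*u,1]);C=-p[1].T@p[2]
print([(C+v*(z-C[2])/v[2]).round(4) for z in(.169,.181)])
E
```

```text
4.6167 [0.4517 0.1682 0.2797] tilt [-7.11 -2.43] yawY 65.4 units [-0.39  0.29  3.23] F [ 0.2  0.1 -0.4] T [ 0.03 -0.1  -0.04] g 1.000282641002274 0.0 j7 0.7
295 180 71 70 2277
[array([0.4556, 0.1658, 0.169 ]), array([0.4531, 0.1677, 0.181 ])]
```

The untilt overshot by about 7.5° because the earlier tilt was clipped at a joint limit. I'll correct that.

Call:
{"api": "carry_out", "payload": {
  "commands": [
    [[0, 0, 0, -0.43, -0.45, 0], [0, 0, 0, -0.43, -0.45, 0], [0, 0, 0, 0, 0, 0], [0, 0, 0, 0, 0, 0]]
  ]
}}

```text
clock: 5.0
position: [0.4515, 0.167, 0.2806]
ee_rot: [0.217, 0.976, 0.0, -0.001]
ft_force: [0.8, 0.2, 0.6]
grip_width: 1.001
grasp_force: 0.0
```

```bash
python3 - <<'E'
from g import *
to([.4545,.1665,.149])
E
```

```text
5.0 [0.4515 0.167  0.2806] tilt [-0.05  0.02] yawY 65.0 units [-0.08  0.02  3.29] F [0.8 0.2 0.6] T [-0.01 -0.04  0.01] g 1.0006861164758598 0.0 j7 0.69
```

Call:
{"api": "carry_out", "payload": {
  "commands": [
    [[-0.08, 0.02, 0.5, 0, 0, 0], [0, 0, 0.6, 0, 0, 0], [0, 0, 0.6, 0, 0, 0], [0, 0, 0.6, 0, 0, 0], [0, 0, 0.5, 0, 0, 0], [0, 0, 0.3, 0, 0, 0], [0, 0, 0.18, 0, 0, 0], [0, 0, 0, 0, 0, 0], [0, 0, 0, 0, 0, 0]]
  ]
}}

```text
clock: 5.75
position: [0.4554, 0.1664, 0.1492]
ee_rot: [0.218, 0.976, -0.0, -0.001]
ft_force: [0.3, 0.2, -0.1]
grip_width: 1.001
grasp_force: 0.0
```

Call:
{"api": "carry_out", "payload": {
  "commands": [
    [[0, 0, 0, 0, 0, 0], [0, 0, 0, 0, 0, 0], [0, 0, 0, 0, 0, 0], [0, 0, 0, 0, 0, 0], [0, 0, 0, 0, 0, 0], [0, 0, 0, 0, 0, 0], [0, 0, 0, 0, 0, 0], [0, 0, 0, 0, 0, 0]]
  ],
  "hand": 1,
  "force": 35
}}

```text
clock: 6.42
position: [0.4556, 0.1664, 0.1499]
ee_rot: [0.218, 0.976, 0.001, 0.0]
ft_force: [-2.2, -0.4, 6.3]
grip_width: 0.563
grasp_force: 35.4
```

```bash
python3 - <<'E'
from g import *
to([.4545,.1665,.149])
p=P("wrist");cv2.imwrite("pics/w4.png",camera("wrist")[...,::-1])
E
```

```text
6.4167 [0.4556 0.1664 0.1499] tilt [0.05 0.08] yawY 64.8 units [ 0.02 -0.01  0.02] F [-2.2 -0.4  6.3] T [-0.02  0.24 -0.  ] g 0.5630985814951006 35.38951098918915 j7 0.69
```

View pics/w4.png

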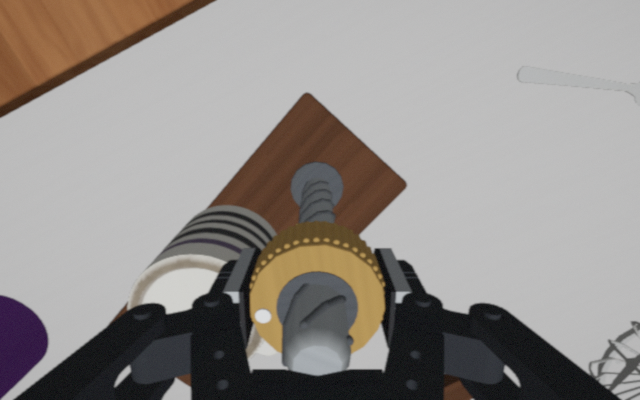

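The pads are square on the collar, the column end is between the fingers, and the forces are small. Turning 0.91 rad anticlockwise, rising with it.

Call:
{"api": "carry_out", "payload": {
  "commands": [
    [[0, 0, -0.022, 0, 0, -0.6], [0, 0, -0.022, 0, 0, -0.6], [0, 0, -0.022, 0, 0, -0.6], [0, 0, -0.022, 0, 0, -0.6], [0, 0, -0.022, 0, 0, -0.6], [0, 0, -0.022, 0, 0, -0.6], [0, 0, -0.022, 0, 0, -0.6], [0, 0, -0.022, 0, 0, -0.6], [0, 0, -0.022, 0, 0, -0.6], [0, 0, -0.022, 0, 0, -0.6], [0, 0, -0.022, 0, 0, -0.6], [0, 0, -0.022, 0, 0, -0.6], [0, 0, -0.022, 0, 0, -0.6], [0, 0, -0.022, 0, 0, -0.6], [0, 0, -0.01, 0, 0, -0.27], [0, 0, 0, 0, 0, 0], [0, 0, 0, 0, 0, 0], [0, 0, 0, 0, 0, 0]]
  ]
}}

```text
clock: 7.97
position: [0.4556, 0.1662, 0.1625]
ee_rot: [-0.232, 0.973, 0.0, 0.0]
ft_force: [-1.2, -1.1, 6.2]
grip_width: 0.564
grasp_force: 35.4
```

```bash
python3 - <<'E'
from g import *
to([.4545,.1665,.149])
E
```

```text
7.9667 [0.4556 0.1662 0.1625] tilt [0.04 0.06] yawY 116.8 units [0.02 0.02 0.34] F [-1.2 -1.1  6.2] T [-0.21  0.29 -0.05] g 0.5641374380563655 35.423816442489624 j7 1.6
```

Call:
{"api": "carry_out", "payload": {
  "commands": [
    [[0, 0, 0, 0, 0, 0], [0, 0, 0, 0, 0, 0], [0, 0, 0, 0, 0, 0], [0, 0, 0, 0, 0, 0], [0, 0, 0, 0, 0, 0], [0, 0, -0.3, 0, 0, 0], [0, 0, -0.5, 0, 0, 0], [0, 0, -0.8, 0, 0, 0], [0, 0, -0.8, 0, 0, 0], [0, 0, -0.8, 0, 0, 0], [0.75, -0.64, 0, 0, 0, 0], [0.75, -0.64, 0, 0, 0, 0], [0.75, -0.64, 0, 0, 0, 0], [0, 0, 0, 0, -0.95, 0], [0, 0, 0, 0, -0.95, 0], [0, 0, 0, 0, -0.95, 0], [0, 0, 0, 0, -0.95, 0], [0, 0, 0, 0, 0, 0], [0, 0, 0, 0, 0, 0], [0, 0, 0, 0, 0, 0]]
  ],
  "hand": -1
}}

```text
clock: 9.63
position: [0.4098, 0.0572, 0.2901]
ee_rot: [-0.228, 0.954, 0.046, 0.192]
ft_force: [-0.1, 0.7, -1.1]
grip_width: 1.0
grasp_force: 0.0
```

```bash
python3 - <<'E'
from g import *
to([.4545,.1665,.149])
p=P("wrist");np.savez("w5.npz",m=p[0],R=p[1],t=p[2])
w=camera("wrist")[...,::-1].copy();s=camera("scene")[...,::-1].copy();cv2.imwrite("pics/w5.png",w);cv2.imwrite("pics/s5.png",s)
B=[.4545,.1665,.182];K=[.526,.0,.182]
f=lambda i,c:cv2.resize(i[int(c[1])-34:int(c[1])+35,int(c[0])-46:int(c[0])+46],(400,300),interpolation=cv2.INTER_NEAREST)
g=lambda i,c:cv2.resize(i[int(c[1])-19:int(c[1])+20,int(c[0])-26:int(c[0])+26],(400,300),interpolation=cv2.INTER_NEAREST)
S=P("scene");c=[proj(B,S),proj(K,S),proj(K,p),proj(B,p)];print([x.astype(int) for x in c])
cv2.imwrite("pics/mont5.png",np.vstack([np.hstack([g(s,c[0]),g(s,c[1])]),np.hstack([f(w,c[2]),f(w,c[3])])]))
E
```

```text
9.6333 [0.4098 0.0572 0.2901] tilt [19.73 10.03] yawY 116.9 units [-0.7   1.93  4.12] F [-0.1  0.7 -1.1] T [-0.17  0.37 -0.03] g 1.0001554613659611 0.0 j7 1.84
[array([255, 215]), array([327, 171]), array([189, 223]), array([409, 233])]
```

View pics/mont5.png

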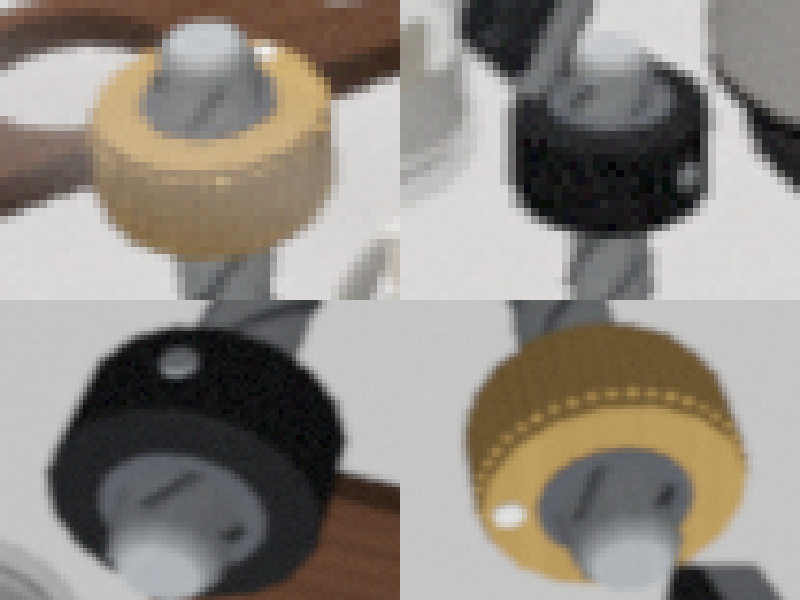

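In the montage, scene brass spans y 201–230 and black 159.5–183; in w5 black is centred at (188,226) and brass at (410,234). I'll turn these into heights.

```bash
python3 - <<'E'
from h import *
d=np.load("w5.npz");W=d["m"],d["R"],d["t"];S=P("scene")
B=tri((256.2,215.0),(410.2,233.7),S,W);K=tri((327.7,170.7),(187.9,225.6),S,W)
print(B,K,np.linalg.norm((B-K)[:2]),"rise left",K[2]-B[2])
a=np.linspace(0,2*np.pi,180)
obs={("B","S"):(200.7,229.3),("K","S"):(159,182.3),("B","W"):(203.8,263.6),("K","W"):(194.9,256.3)}
for n,C in(("B",B),("K",K)):
  for v,p in(("S",S),("W",W)):
    r=lambda C:np.array([proj(x,p)[1] for x in np.vstack([np.c_[25e-3*np.cos(a),25e-3*np.sin(a),0*a+h]+C for h in(-.012,.012)])])
    q=r(C);q2=r(C+[0,0,.001]);lo,hi=q.min(),q.max()
    print(n,v,(obs[n,v][0]-lo).round(2),(obs[n,v][1]-hi).round(2),"px/mm",(q2.min()-lo).round(2),(q2.max()-hi).round(2))
E
```

```text
[0.45286157 0.16610718 0.18358147] [ 5.26820482e-01 -4.42100545e-04  1.83151220e-01] 0.18223222420035917 rise left -0.00043025370604091173
B S 0.71 -0.99 px/mm -0.51 -0.5
B W 3.1 -0.54 px/mm 0.8 0.93
K S 0.81 -0.93 px/mm -0.47 -0.47
K W 3.55 -0.1 px/mm 0.79 0.92
```

The collars are level to within about 0.5 mm, the gripper is clear, and the mug was never touched. Handing in.

```bash
python3 -c "
from workcell import *
print(hand_in())"
```

```text
the job is handed in; nothing more can be done
None
```

I turned the brass collar up about 12.7 mm, and it now measures level with the black collar to within about 0.5 mm. I let go of it, touched neither the mug nor the black collar, and handed the job in at about 9.7 s.

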